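# Nudge the lens cell home in its three-point nest

### The arm

A 6-joint arm with a two-finger parallel gripper is mounted at the origin on the work surface. World frame = base frame: x ahead of the robot, y to its left, z up, the work surface at z = 0. Lengths are in mm, angles in degrees, forces in N, time in s.
With the tool pointing down it reaches from about 300 to 850 mm from the base axis. Payload 5.4 kg.
Tool frame: the origin (TCP) lies midway between the tips of the shut fingers; the grasp point (between the pads) lies 19 mm behind it; z points along the fingers, y is the line along which they close (so a half turn about z gives the same grasp; the last joint's range is limited). The gripper opens to 85 mm and grips with 20 to 120 N. Pads are 22 mm wide; open, the fingers measure 114 mm over their backs; the gripper's body (76 mm by 85 mm) begins 54 mm behind the grasp point. The pads swing forward as they close: fully open they stand 13 mm farther back than shut.
Start: joints at [59.926, 9.076, 91.501, -0, 79.423, -12.038], TCP at [178.045, 546.723, 196.499] pointing down, gripper open.
Joint ranges: [-166.64, 166.64], [-54.1, 131.32], [10.49, 154.53], [-73.88, 253.88], [9.74, 151.15], [-171.62, 171.62]. Speed limits (degrees/s): [147.25, 147.25, 180, 180, 180, 180].

### API

Orientations are given as a 3x3 rotation matrix whose columns are the frame's x, y, z axes.
In Python, from rig import robot gives the robot as it stands.
- The arm moves only by the shell command python3 -m jog 'ROWS' [FORCE]. ROWS is JSON, a list of rows, each a list of 5 numbers: the closure, from -1 (fully open) to 1 (shut), then the shift along the tool's x, y, z in m, then the turn about the tool's z in rad. In form: [[grip, x, y, z, turn], ...]. A call has 1 to 5 rows; each row shifts and turns the commanded pose from where the row before left it, along the tool's axes as they then stand; what a row does not reach is not made up. A row lasts 1/10 s, in which the tool goes at most 50 mm and 8.59 degrees, less where a joint would pass 70% of its speed; a pose out of reach is approached as far as the arm can. A call is refused whole if a number of a shift passes 0.05 or a number of a turn 0.15, either way. A call with a gripper value outside its range is refused whole. The fingers move at their own pace and stop on an object; FORCE is the grip in N (left out, the last holds). Time passes only in rows, so rows that do not move let the fingers close. It gives the time, the measured TCP pose, the force, the opening and the grip force at its end, in the units of the state.
- robot.read_state(): the state, without advancing time (a new reading comes with each control period).
- robot.get_image(name): name is "side" or "top" or "wrist"; returns a dict with "img" (400x640x3 uint8, red, green, blue), "fx", "fy", "cx", "cy" (pixels), "origin" and "rotation" of the camera in the world; the wrist camera has in their place "T_tool_cam" (4x4, takes a point from camera to tool coordinates, whose origin is the TCP and whose axes are the flange's). Camera axes: x right, y down, z forward; pixel columns grow to the right and rows downward; lengths in mm; the calibration is good to about 2 mm. A picture is of the moment at which its call begins: read the wrist's pose just before it. There is no depth.
- robot.close_job(): hands the job in; it is judged then, once.
The state is a dict: "clock": time; "qpos": joint angles; "qvel": joint speeds; "joint_torque": joint torques, N m; "tcp_pos": TCP position; "tcp_rot": TCP orientation; "wrist_force": force on the tool from outside, world axes, zero at the start; "torque": the same for the moment, N m; "width": opening from 0.0 (shut) to 1.0 (fully open); "grip_force": force on a finger pad.
Only numpy, scipy, OpenCV 4.12 (cv2) and the standard library are available. Lean on these libraries where they do the work, as an engineer would, in place of code of your own. Each camera call takes 0.05 s, during which the arm holds its last target. There are 200 camera calls.

### The job

Pick up the loose aluminium lens cell, lay it gently and flat on the free deck in front of its nest in the optics base, lens up, and let go of it. Then nudge it along the deck with the fingers, past the spring plunger, and bed it against the end roller with a short firm push of about 12 N, never more than 18 N, so that it rests by itself on all three contacts (end roller, side roller and plunger). Leave the other parts on the table where they are.

Things in the scene. Friction and masses are not known exactly. Their poses are not given: they have to be found in the camera images.
- lens_cell: the lens cell: a plain aluminium disc, 48 mm in diameter and 18 mm thick, lying flat, with a domed clear glass lens in its top face (stands up to 4 mm above the rim, for looks only: it cannot be touched). About 85 g. Origin: centre of its underside; z up.
- nest: black plastic optics base fixed to the table: flat deck, top 15 mm above the table, with green circuit boards in its corners. Origin: on the table straight below the centre of a seated cell; x is the level direction in which the cell is nudged home, y to the left of it. Deck spans x -120 to 65, y -85 to 70 mm. A seated cell is at x 0, y 0, underside at z 15, and touches end roller, side roller and plunger only.
- end_roller: small steel bearing roller, 10 mm in diameter, free to spin on an upright pin at the far end of the nest: the stop the cell is pushed against. Origin: its centre, in the nest's frame (29, 0, 24) mm. Behind it stands a block x 36 to 56, y -15 to 15, top z 37 mm.
- side_roller: small steel bearing roller, 10 mm in diameter, free to spin on an upright pin on the right of the nest (seen along its x). Origin: its centre, in the nest's frame (0, -29, 24) mm. Behind it stands a block x -14 to 14, y -55 to -35, top z 35 mm.
- entry (a point): middle of the free entry on the deck's top, in front of the nest, at nest x -78, y -1, z 15 mm; axes as the nest's. The deck is flat and free here for nest x -110 to -45, y -30 to 30: the cell is laid down here.
- guide (a point): midpoint between two more 10 mm spinning rollers that guide the cell in on the right; their centres are at nest (-42, -31.5, 24) and (-20, -31.5, 24) mm, and a seated cell does not touch them. A block 12 mm high stands behind them. Between them and the plunger nose are 43 mm for fingers that follow the cell in.
- plunger: steel rod with a 10 mm spinning roller as its nose; slides along the nest's y from a housing (x -31 to -7, y 42 to 68, top z 37 mm) on its left. Origin: nose centre, nest x -18.6, z 24, y 18.2 mm fully out, 22.2 with a cell seated. Its spring pushes out with 2.4 N, plus 0.2 N per mm pushed back. A cell nudged along +x meets it at x -42, needs up to about 6 N to pass it by x -18, and is then held by it.
- gear: white plastic gear, 60 mm in diameter over its teeth, 22 mm high with its hub; a bystander. Origin: centre of its underside.
- pulley: aluminium spool-shaped pulley with two flanges, 40 mm in diameter, 26 mm high; a bystander. Origin: centre of its underside.
- motor: small square dark steel motor, 42 x 42 mm and 58 mm high with its shaft; a bystander. Origin: centre of its underside.
- blower: yellow dust blower bulb with a nozzle, 56 mm in diameter, 95 mm high; a bystander. Origin: centre of its underside.
- screwdriver: red-handled screwdriver lying on the table; a bystander. Origin: under its middle.

How it is judged (in metres and radians):
On the way, in this order (a step that is already met when the one before it is completed fails the run):
1. the lens cell lies flat on the deck in front of the nest, short of the plunger, and the fingers have let go of it (x of lens_cell in the frame of nest between -0.112 and -0.041 m and y of lens_cell in the frame of nest between -0.035 and 0.035 m and z of lens_cell in the frame of nest between 0.013 and 0.017 m and angle between lens_cell's own z axis and vertical below 0.05 rad and contact force between the fingers and lens_cell below 0.05 N and contact force between lens_cell and nest above 0.2 N), for 0.2 s.
2. the lens cell is pressed against the end roller with at least 7 N (contact force between lens_cell and end_roller above 7 N and z of lens_cell in the frame of nest between 0.013 and 0.017 m and angle between lens_cell's own z axis and vertical below 0.05 rad), for 0.1 s.
At the end, for the whole second after the job is handed in: the lens cell lies flat and still on the deck (underside within 2 mm of deck height, tilt below 0.05 rad), its centre within 2 mm of the nest's centre, touching all of end roller, side roller (more than 0.15 N each) and plunger (more than 0.5 N) (contact force between lens_cell and end_roller above 0.15 N and contact force between lens_cell and side_roller above 0.15 N and contact force between lens_cell and plunger above 0.5 N and horizontal distance between lens_cell and nest below 0.002 m and linear speed of lens_cell below 0.01 m/s and z of lens_cell in the frame of nest between 0.013 and 0.017 m and angle between lens_cell's own z axis and vertical below 0.05 rad).
It fails at once if the lens cell is pressed against the end roller or the side roller with more than 18 N (contact force between lens_cell and end_roller above 18 N or contact force between lens_cell and side_roller above 18 N).
It fails at once if the lens cell is slammed or pressed down on the deck, or jammed in the nest (over 50 N in all) (contact force between lens_cell and nest above 50 N).
It fails at once if the gear, pulley, motor, blower or screwdriver is shifted by more than 30 mm (distance of any of gear, pulley, motor, blower, screwdriver from where it was at the start of the episode above 0.03 m).
It also fails if it takes over 67 s, if anything falls off the work surface, if the arm or the gripper's body presses on something with over 40 N, if the wrist force passes 120 N, or if a joint passes its speed limit or range.

## Working session

There is one attempt and no reset: what is moved stays moved. The work goes in short steps, Python scripts to look and compute and a shell command to move; the robot and the scene stay as the last step left them, time stands still between calls to the robot, and variables do not carry over. Pictures are saved under pics/ and viewed, at most 10 in all, crops included, and the job is handed in when it is done.

```bash
mkdir -p pics; cat > h.py <<'E'
import numpy as np,cv2,sys
from rig import robot
def grab(n,f):
    d=robot.get_image(n); cv2.imwrite('pics/'+f,d['img'][:,:,::-1]); np.save('pics/'+f[:-4]+'.npy',d,allow_pickle=True); return d
def ray(d,u,v):
    r=np.array(d['rotation'])@np.array([(u-d['cx'])/d['fx'],(v-d['cy'])/d['fy'],1]); return np.array(d['origin']),r
def cast(d,u,v,z):
    o,r=ray(d,u,v); return o+r*(z-o[2])/r[2]
E
python3 - <<'E'
from h import *
for n in('top','side'):
    d=grab(n,n+'0.png'); print(n,d['origin'],np.round(d['rotation'],3).tolist(),d['fx'],d['cx'],d['cy'])
s=robot.read_state(); print(s['clock'],s['tcp_pos'],np.round(s['tcp_rot'],3).tolist(),s['wrist_force'],s['width'])
E
```

```text
top [ 442.4618164   -23.72129236 1319.8986501 ] [[-0.013, -0.993, 0.12], [-1.0, 0.014, 0.007], [-0.009, -0.12, -0.993]] 517.4076298589112 311.11095960155023 194.41451250356786
side [481.41786412 807.71074653 939.28952905] [[-0.993, -0.09, 0.074], [-0.117, 0.73, -0.673], [0.006, -0.677, -0.736]] 459.03068580460956 320.16397759760724 199.74653635221176
0.1 [177.75765827 546.19003688 195.60662649] [[-0.951, 0.31, -0.001], [0.31, 0.951, -0.002], [0.0, -0.002, -1.0]] [ 1.39670707  0.1482492  -0.56676041] 1.0014611920779046
```

View pics/top0.png

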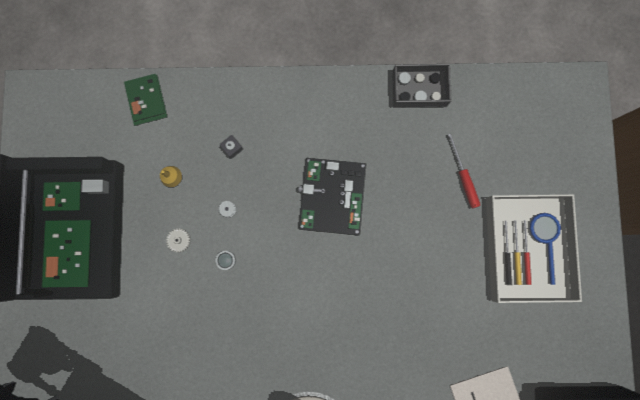

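View pics/side0.png

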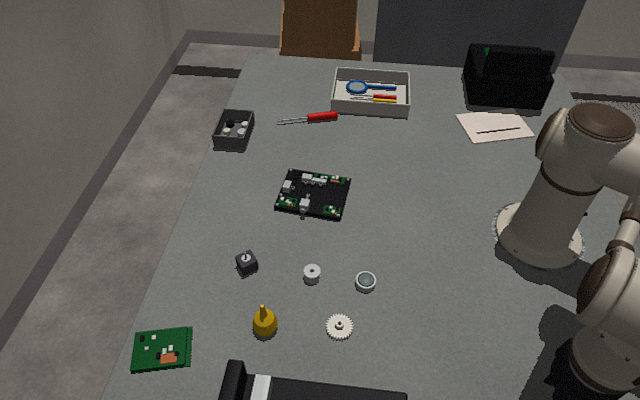

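The top view shows the lens cell at about (225,260) and the pulley at (227,209). The nest is around (332,196), with its end block at (333,166) and the plunger housing at (307,189), so nest x is roughly world +x. The side view agrees: cell (366,282), nest (313,194).

```bash
python3 - <<'E'
from h import *
d=np.load('pics/top0.npy',allow_pickle=True).item()
im=d['img']; g=cv2.cvtColor(im,cv2.COLOR_RGB2GRAY)
m=((im.max(2)<60)).astype(np.uint8); m[:140]=0;m[250:]=0;m[:,:285]=0;m[:,385:]=0
m2=cv2.morphologyEx(m,cv2.MORPH_CLOSE,np.ones((9,9),np.uint8)); m2=cv2.morphologyEx(m2,cv2.MORPH_OPEN,np.ones((17,17),np.uint8))
c=max(cv2.findContours(m2,0,2)[0],key=cv2.contourArea); r=cv2.minAreaRect(c); print('rect',r)
B=cv2.boxPoints(r); P=np.array([cast(d,u,v,15) for u,v in B]); print(P.round(1),P.mean(0), [np.linalg.norm(P[i]-P[i-1]) for i in range(4)])
print('cell',cast(d,225,260,18))
print('endblk',cast(d,333,166,37),'pulley',cast(d,227,209,26),'gear',cast(d,177.5,240.5,15))
big=cv2.resize(im[145:245,285:385],None,fx=6,fy=6,interpolation=cv2.INTER_CUBIC)
big=cv2.convertScaleAbs(big,alpha=1.6,beta=20)
cv2.drawContours(big,[((B-[285,145])*6+3).astype(int)],0,(255,0,0),1)
cv2.imwrite('pics/nest.png',big[:,:,::-1])
E
```

```text
rect ((329.0, 184.0), (22.0, 28.0), 90.0)
[[655.3 -24.6  15. ]
 [654.3 -96.   15. ]
 [597.8 -94.9  15. ]
 [598.8 -23.8  15. ]] [626.54379907 -59.8258138   15.        ] [np.float64(56.569045614139455), np.float64(71.44868533550735), np.float64(56.542104357321406), np.float64(71.08155590962157)]
cell [437.92270564 203.44890215  18.        ]
endblk [668.89994194 -70.05663505  37.        ] pulley [565.11688052 197.91159991  26.        ] gear [488.20664717 324.15473835  15.        ]
```

View pics/nest.png

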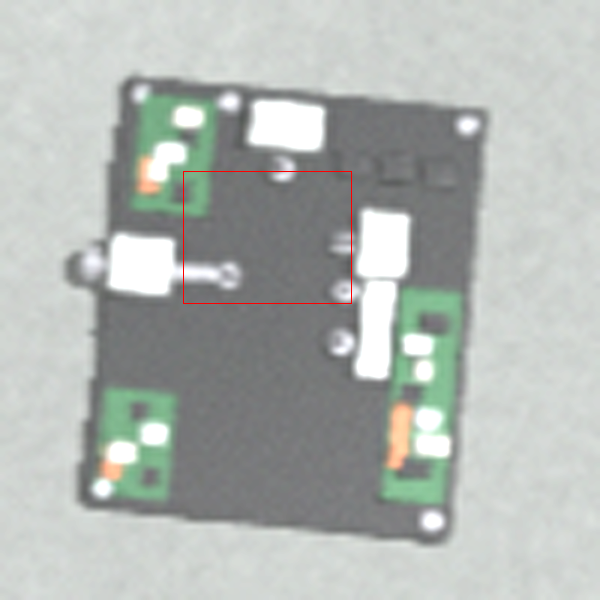

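The enlarged view shows the nest clearly. In crop pixels, the deck corners are at (125,78), (487,108), (447,543) and (80,505). The end roller is at (283,168), the side roller at (342,243), the nose at (229,275) and the guide rollers at (343,291) and (340,343).

```bash
cat >> h.py <<'E'
def fit(nest,world):
    a=np.array(nest,float)[:,:2];b=np.array(world)[:,:2];A=a-a.mean(0);B=b-b.mean(0)
    U,_,Vt=np.linalg.svd(A.T@B);R=Vt.T@U.T;t=b.mean(0)-R@a.mean(0);return R,t,b-(a@R.T+t)
E
python3 - <<'E'
from h import *
d=np.load('pics/top0.npy',allow_pickle=True).item()
px=[(125,78),(487,108),(447,543),(80,505),(283,168),(342,243),(229,275),(343,291),(340,343),(287,125),(141,264)]
n=[(65,70,15),(65,-85,15),(-120,-85,15),(-120,70,15),(29,0,29),(0,-29,29),(-18.6,18.2,29),(-20,-31.5,29),(-42,-31.5,29),(46,0,37),(-19,55,37)]
w=[cast(d,285+(x-2.5)/6,145+(y-2.5)/6,q[2]) for (x,y),q in zip(px,n)]
R,t,e=fit(n,w);print(t,np.degrees(np.arctan2(R[1,0],R[0,0])));print(e.round(1))
im=d['img'];h=cv2.cvtColor(im[235:285,200:250],cv2.COLOR_RGB2GRAY)
c=cv2.HoughCircles(cv2.resize(h,None,fx=8,fy=8,interpolation=cv2.INTER_CUBIC),cv2.HOUGH_GRADIENT,1,200,param1=80,param2=20,minRadius=55,maxRadius=95);print(c)
if c is not None:
    x,y,r=c[0,0];p=cast(d,200+(x-3.5)/8,235+(y-3.5)/8,18);print('cell',p,'r',r/8/517.4*1310)
d=robot.get_image('wrist');print(np.round(d['T_tool_cam'],2),d['fx'],d['cx'],d['cy'])
E
```

```text
[624.64445251 -62.92266895] -6.542575662301914
[[-1.5  0.2]
 [ 0.9  0.1]
 [-0.   0.5]
 [ 0.3  0.1]
 [ 0.  -0.7]
 [-0.   0.7]
 [ 0.2 -0.7]
 [-0.2  0.9]
 [-0.2  0. ]
 [ 0.1 -0.5]
 [ 0.5 -0.6]]
[[[200.5 201.5  63.2]]]
cell [438.55504645 204.39222848  18.        ] r 20.001932
[[   0.     -0.95   -0.3    76.09]
 [   1.      0.     -0.     -0.47]
 [   0.     -0.3     0.95 -178.23]
 [   0.      0.      0.      1.  ]] 342.24402987883707 315.1496466244922 195.27392503863126
```

The fit has residuals within about 1.5 mm: nest at (624.6, -62.9), yaw -6.5°. The cell is at about (438.5, 204.4). I'll move above the cell and turn so the fingers close along nest x (yaw -6.5°).

```bash
cat > where.py <<'E'
from h import *
# usage: where.py [x y z yaw] : tool-frame shift to world target; also nest coordinates of TCP
N=np.array([624.6,-62.9]);a=np.radians(-6.5)
s=robot.read_state();R=np.array(s['tcp_rot']);p=np.array(s['tcp_pos']);yaw=np.degrees(np.arctan2(R[1,1],R[0,1]))
Rn=np.array([[np.cos(a),-np.sin(a)],[np.sin(a),np.cos(a)]])
print('t',round(s['clock'],2),'tcp',p.round(1),'yaw',round(yaw,2),'tilt',np.round(R[:2,2],4),'nest',(Rn.T@(p[:2]-N)).round(1),'F',np.round(s['wrist_force'],2),'Fnest',(Rn.T@np.array(s['wrist_force'])[:2]).round(2),'w',round(s['width'],3),'grip',round(s['grip_force'],1),'q6',round(s['qpos'][5],1))
if len(sys.argv)>4:
    x,y,z,Y=map(float,sys.argv[1:5]);print('shift mm',(R.T@(np.array([x,y,z])-p)).round(1),'turn',round(np.radians((yaw-Y+180)%360-180),3))
E
R='[-1,-0.0295,-0.0204,0,0]'
python3 -m jog '[[-1,-0.0295,-0.0204,0,0],[-1,-0.0295,-0.0204,0,0],[-1,-0.0295,-0.0204,0,0],[-1,-0.0295,-0.0204,0,0]]'
python3 -m jog '[[-1,-0.0295,-0.0204,0,0],[-1,-0.0295,-0.0204,0,0],[-1,-0.0295,-0.0204,0,0],[-1,-0.0295,-0.0204,0,0]]' >/dev/null
python3 -m jog '[[-1,-0.0295,-0.0204,0,0],[-1,-0.0295,-0.0204,0,0],[-1,-0.0295,-0.0204,0,0],[-1,-0.0295,-0.0204,0,0]]' >/dev/null
python3 -m jog '[[-1,0,0,0.008,0.137],[-1,0,0,0.008,0.137],[-1,0,0,0.008,0.137],[-1,0,0,0.008,0.137],[-1,0,0,0.008,0.137]]' >/dev/null
python3 -m jog '[[-1,0,0,0.008,0.137],[-1,0,0,0.008,0.137],[-1,0,0,0.008,0.137],[-1,0,0,0.008,0.137],[-1,0,0,0.008,0.137]]'
python3 where.py 438.5 204.4 100 -6.5
```

```text
clock: 0.55
tcp_pos: [265.4, 431.3, 196.2]
tcp_rot: [[-0.951, 0.309, -0.0], [0.309, 0.951, -0.0], [0.0, -0.001, -1.0]]
wrist_force: [-0.1, -0.3, 0.4]
width: 1.001
grip_force: 0.0
clock: 2.35
tcp_pos: [438.6, 204.3, 115.9]
tcp_rot: [[0.119, 0.993, -0.001], [0.993, -0.119, -0.0], [-0.0, -0.001, -1.0]]
wrist_force: [-1.1, 0.8, 0.3]
width: 0.999
grip_force: 0.0
t 2.35 tcp [438.6 204.3 115.9] yaw -6.85 tilt [-0.0005 -0.0001] nest [-215.1  244.4] F [-1.05  0.75  0.27] Fnest [-1.13  0.63] w 0.999 grip 0.0 q6 17.5
shift mm [ 0.1 -0.1 15.9] turn -0.006
```

```bash
cat >> h.py <<'E'
def wrist(f):
    s=robot.read_state();d=grab('wrist',f);T=np.array(d['T_tool_cam']);R=np.array(s['tcp_rot'])
    d['rotation']=R@T[:3,:3];d['origin']=R@T[:3,3]+np.array(s['tcp_pos']);np.save('pics/'+f[:-4]+'.npy',d,allow_pickle=True);return d
E
python3 - <<'E'
from h import *
d=wrist('w0.png');print(d['img'].shape)
g=cv2.cvtColor(d['img'],cv2.COLOR_RGB2GRAY)
o,r=ray(d,320,200);
# expected pixel of cell centre
p=np.array(d['rotation']).T@(np.array([438.5,204.4,33-15])-o);print(p[:2]/p[2]*d['fx']+[d['cx'],d['cy']],24*d['fx']/p[2])
E
```

```text
(400, 640, 3)
[315.41803259 182.98497742] 28.722525875282617
```

View pics/w0.png

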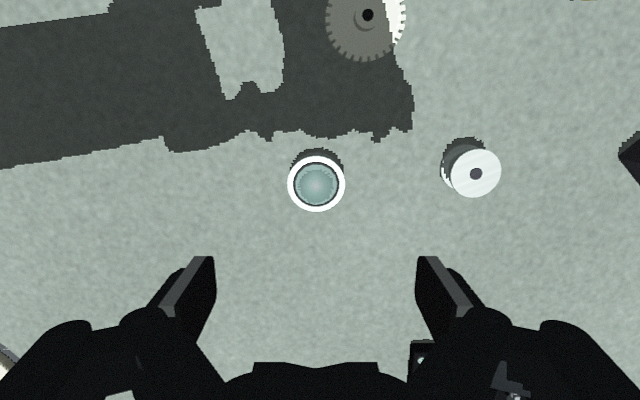

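The wrist view shows the cell ring centred at about (316,184), radius 29 px, where the estimate predicted it (315,183). I'll refine the centre and then descend.

```bash
python3 - <<'E'
from h import *
d=np.load('pics/w0.npy',allow_pickle=True).item()
m=(d['img'].min(2)>225).astype(np.uint8);m[:,:270]=0;m[:,370:]=0;m[:140]=0;m[230:]=0
c=max(cv2.findContours(m,0,1)[0],key=cv2.contourArea);e=cv2.fitEllipse(c);print(e,cast(d,*e[0],18),max(e[1])/2)
E
python3 -m jog '[[-1,0,0,0.025,-0.006],[-1,0,0,0.025,0],[-1,0,0,0.025,0],[-1,0,0,0.015,0],[-1,0,0,0.010,0]]' 30
python3 -m jog '[[-1,0,0,0.010,0],[-1,0,0,0.006,0],[-1,0,0,0,0]]' >/dev/null
python3 where.py 438.5 204.4 0 -6.5
```

```text
((315.741943359375, 183.6167755126953), (54.43788528442383, 56.71296691894531), 93.2780532836914) [438.70391029 203.82453425  18.        ] 28.356483459472656
clock: 2.9
tcp_pos: [437.8, 204.1, 15.1]
tcp_rot: [[0.106, 0.994, -0.002], [0.994, -0.106, -0.0], [-0.001, -0.002, -1.0]]
wrist_force: [0.7, 0.7, -0.4]
width: 1.002
grip_force: 0.0
t 3.2 tcp [4.385e+02 2.043e+02 1.000e-01] yaw -6.16 tilt [-0.0009 -0.0002] nest [-215.1  244.4] F [0.28 0.28 0.22] Fnest [0.25 0.31] w 0.998 grip 0.0 q6 16.8
shift mm [ 0.1 -0.   0.1] turn 0.006
```

```bash

python3 -m jog '[[1,0,0,0,0],[1,0,0,0,0],[1,0,0,0,0],[1,0,0,0,0],[1,0,0,0,0]]' 30 >/dev/null
python3 -m jog '[[1,0,0,0,0],[1,0,0,0,0],[1,0,0,0,0],[1,0,0,0,0],[1,0,0,0,0]]'; python3 where.py
python3 -m jog '[[1,0,0,-0.01,0],[1,0,0,-0.02,0],[1,0,0,-0.03,0],[1,0,0,-0.03,0],[1,0,0,0,0]]'
python3 - <<'E'
from h import *
n=np.array([-75,0]);a=np.radians(-6.5);R=np.array([[np.cos(a),-np.sin(a)],[np.sin(a),np.cos(a)]]);print(R@n+[624.6,-62.9])
wrist('w1.png')
E
```

```text
clock: 4.2
tcp_pos: [438.9, 204.3, 0.5]
tcp_rot: [[0.108, 0.994, -0.0], [0.994, -0.108, -0.0], [-0.0, -0.0, -1.0]]
wrist_force: [-0.2, -0.6, 0.3]
width: 0.002
grip_force: 0.0
t 4.2 tcp [438.9 204.3   0.5] yaw -6.19 tilt [-0. -0.] nest [-214.8  244.5] F [-0.16 -0.65  0.34] Fnest [-0.09 -0.66] w 0.002 grip 0.0 q6 16.8
clock: 4.7
tcp_pos: [442.7, 205.2, 95.9]
tcp_rot: [[0.108, 0.994, 0.01], [0.994, -0.108, 0.002], [0.003, 0.009, -1.0]]
wrist_force: [0.3, 0.1, 0.0]
width: -0.002
grip_force: 0.0
[550.08211082 -54.40975897]
```

View pics/w1.png

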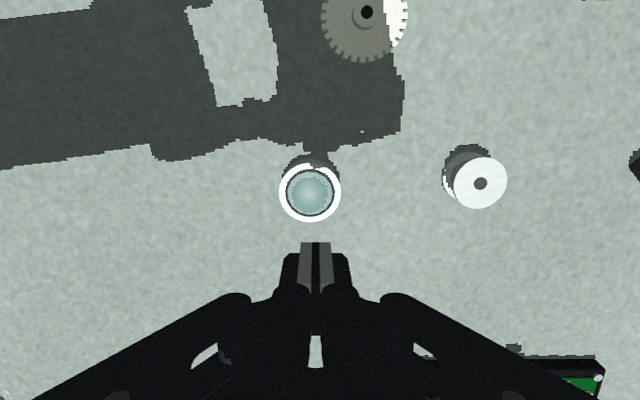

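The gripper closed fully without the cell, which is still standing at (310,192) in the wrist view. I need to find out where the cell is now and where the fingers really are, using both cameras.

```bash
python3 - <<'E'
from h import *
d=wrist('w2.png');s=robot.read_state();print(s['tcp_pos'])
m=(d['img'].min(2)>225).astype(np.uint8);m[:,:260]=0;m[:,370:]=0;m[:140]=0;m[235:]=0
c=max(cv2.findContours(m,0,1)[0],key=cv2.contourArea);e=cv2.fitEllipse(c);print(e,cast(d,*e[0],18))
p=np.array(d['rotation']).T@(np.array(s['tcp_pos'])-d['origin']);print('tcp px',p[:2]/p[2]*d['fx']+[d['cx'],d['cy']])
t=grab('top','t1.png');o=grab('side','s1.png')
a=cv2.resize(t['img'][220:300,170:270],(700,560),interpolation=cv2.INTER_CUBIC)
b=cv2.resize(o['img'][220:320,320:445],(700,560),interpolation=cv2.INTER_CUBIC)
x=np.hstack([a[:,50:450],b[:,50:450]]);cv2.imwrite('pics/ts1.png',x[:,:,::-1])
E
```

```text
[439.56787963 204.51032077  91.62840722]
((311.8183288574219, 192.70388793945312), (54.6408576965332, 58.364017486572266), 95.64093017578125) [438.49677404 203.63135642  18.        ]
tcp px [313.22845172 228.35048883]
```

View pics/ts1.png

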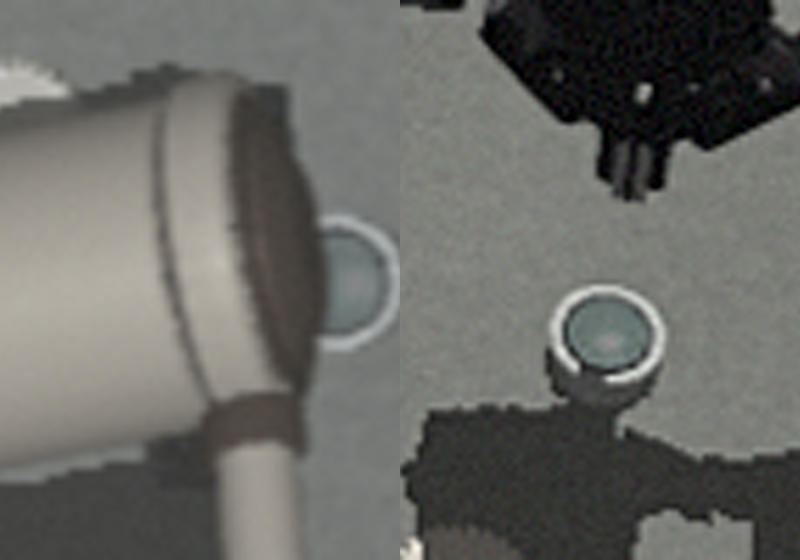

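```bash
python3 - <<'E'
from h import *
d=np.load('pics/s1.npy',allow_pickle=True).item();R=np.array(d['rotation']);O=np.array(d['origin'])
for P in ([439.6,204.5,91.6],[439.6,204.5,111.6],[439.6,204.5,135.6],[438.5,203.8,18]):
    p=R.T@(np.array(P)-O);print(P,p[:2]/p[2]*d['fx']+[d['cx'],d['cy']])
o,r=ray(d,369.6,254.8)
for y in (180,192,204.5,216):print(o+r*(y-o[1])/r[1])
s=robot.read_state();print(s['tcp_pos'],s['width'],s['qpos'])
E
```

```text
[439.6, 204.5, 91.6] [367.85421045 261.01828045]
[439.6, 204.5, 111.6] [368.60406048 255.76752607]
[439.6, 204.5, 135.6] [369.53318608 249.26141147]
[438.5, 203.8, 18] [365.75287968 278.90594883]
[435.96896167 180.          82.07746208]
[436.83781222 192.          98.46485844]
[437.74286488 204.5        115.53506299]
[438.57551333 216.         131.23965117]
[437.98106086 204.19650483  89.68743081] 0.0009547983550348341 [1.06295913e+01 1.97940030e+00 1.11879402e+02 5.51579699e-04
 6.62417188e+01 1.68174901e+01]
```

Three independent cues put the shut tips about 40 mm above the reported TCP:
- finger separation in the wrist view
- tip row in the wrist view
- the side-view ray

So the fingers closed over the top of the cell. I'll calibrate the tip height with a gentle touch on the bare table beside the cell.

```bash

python3 -m jog '[[1,-0.03,0,0.02,0],[1,-0.03,0,0.02,0],[1,0,0,0.03,0],[1,0,0,0.015,0],[1,0,0,0,0]]' >/dev/null; python3 where.py
python3 -m jog '[[1,0,0,0.005,0],[1,0,0,0.005,0],[1,0,0,0,0]]' >/dev/null; python3 where.py
python3 -m jog '[[1,0,0,0.004,0],[1,0,0,0.004,0],[1,0,0,0,0]]' >/dev/null; python3 where.py
```

```text
t 5.4 tcp [428.6 144.2   2.1] yaw -6.22 tilt [-0.0081 -0.0005] nest [-218.2  183.6] F [ 0.06 -0.38  0.27] Fnest [ 0.1  -0.37] w 0.001 grip 0.0 q6 9.4
t 5.7 tcp [432.4 144.9  -4.5] yaw -6.17 tilt [-0.0001 -0.    ] nest [-214.5  184.7] F [-0.6   0.41 -0.4 ] Fnest [-0.64  0.34] w 0.002 grip 0.0 q6 9.4
t 6.0 tcp [432.  144.7 -12.9] yaw -6.18 tilt [-0.0009 -0.0001] nest [-214.9  184.4] F [-0.53  0.72 -0.11] Fnest [-0.61  0.65] w -0.002 grip 0.0 q6 9.4
```

The reported TCP is now 13 mm below the table with no contact force, so the tips really are higher than reported. I'll carry on down, carefully.

```bash

python3 -m jog '[[1,0,0,0.004,0],[1,0,0,0.004,0],[1,0,0,0,0]]' >/dev/null; python3 where.py
python3 -m jog '[[1,0,0,0.004,0],[1,0,0,0,0]]' >/dev/null; python3 where.py
python3 - <<'E'
from h import *
o=grab('side','s2.png');w=wrist('w3.png')
b=cv2.resize(o['img'][220:320,320:445],(700,560),interpolation=cv2.INTER_CUBIC)
cv2.imwrite('pics/ts2.png',b[:,:,::-1])
E
```

```text
t 6.3 tcp [431.7 144.6 -21.2] yaw -6.19 tilt [-0.0013 -0.0001] nest [-215.1  184.4] F [ 0.11 -0.51 -0.11] Fnest [ 0.17 -0.5 ] w 0.001 grip 0.0 q6 9.4
t 6.5 tcp [432.  144.6 -25. ] yaw -6.19 tilt [-0.0009 -0.0001] nest [-214.9  184.4] F [-0.1   0.84 -0.15] Fnest [-0.19  0.82] w 0.001 grip 0.0 q6 9.4
```

View pics/ts2.png

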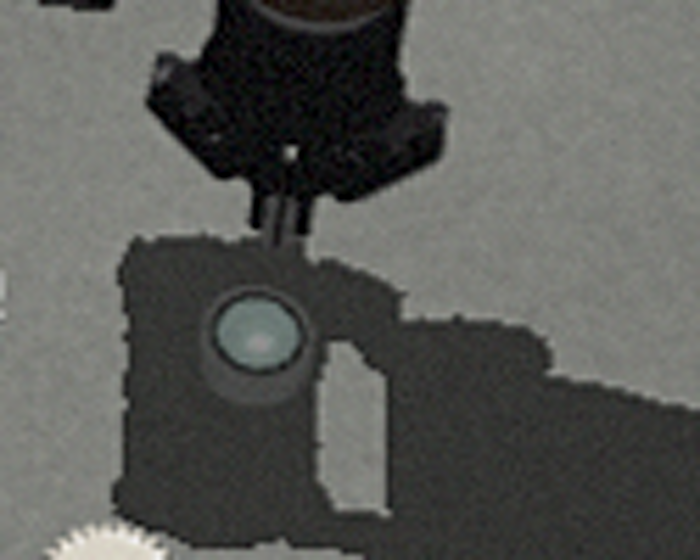

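The side view shows the shut tips at about (371,264), still above the table behind the cell, which hasn't moved. I'll continue in small steps.

```bash

python3 -c "
from h import *
d=np.load('pics/s2.npy',allow_pickle=True).item();o,r=ray(d,370.9,264.3);print(o+r*(155.6-o[1])/r[1])"
python3 -m jog '[[1,0,0,0.004,0],[1,0,0,0,0]]' >/dev/null; python3 where.py
python3 -m jog '[[1,0,0,0.003,0],[1,0,0,0,0]]' >/dev/null; python3 where.py
```

```text
[427.77550654 155.6         10.52354085]
t 6.8 tcp [432.  144.7 -28.9] yaw -6.19 tilt [-0.0007 -0.0001] nest [-214.8  184.4] F [-0.28  0.5   0.26] Fnest [-0.34  0.46] w 0.0 grip 0.0 q6 9.4
t 7.0 tcp [432.  144.7 -31.9] yaw -6.19 tilt [-0.0008 -0.    ] nest [-214.9  184.4] F [-0.78 -0.39  0.53] Fnest [-0.73 -0.48] w -0.005 grip 0.0 q6 9.4
```

```bash

python3 -m jog '[[1,0,0,0.001,0],[1,0,0,0,0]]' >/dev/null; python3 where.py
python3 -m jog '[[1,0,0,0.001,0],[1,0,0,0,0]]' >/dev/null; python3 where.py
python3 -m jog '[[1,0,0,0.001,0],[1,0,0,0,0]]' >/dev/null; python3 where.py
```

```text
t 7.2 tcp [432.3 144.7 -32.6] yaw -6.19 tilt [-0.0001  0.    ] nest [-214.5  184.5] F [ 0.33 -0.54 -0.  ] Fnest [ 0.39 -0.5 ] w 0.004 grip 0.0 q6 9.4
t 7.4 tcp [432.3 144.7 -33.6] yaw -6.19 tilt [-0.0001  0.    ] nest [-214.5  184.5] F [ 0.12 -0.44 -0.22] Fnest [ 0.17 -0.43] w 0.003 grip 0.0 q6 9.4
t 7.6 tcp [432.3 144.7 -34.6] yaw -6.19 tilt [-0.0002  0.    ] nest [-214.6  184.5] F [0.27 0.56 0.57] Fnest [0.2  0.58] w -0.001 grip 0.0 q6 9.4
```

```bash

python3 -m jog '[[1,0,0,0.001,0],[1,0,0,0,0]]' >/dev/null; python3 where.py
```

```text
t 7.8 tcp [432.4 144.7 -34.8] yaw -6.18 tilt [-0.0007 -0.0002] nest [-214.4  184.5] F [-3.24 -0.37  9.14] Fnest [-3.18 -0.73] w -0.002 grip 4.6 q6 9.4
```

Contact came at a reported z of -34.7, so the tips are 34.7 mm above the reported TCP. I'll use that from here on. Next I rise, open, go back over the cell and grasp it with the tips about 3 mm above the table.

```bash

python3 -m jog '[[1,0,0,-0.02,0],[1,0,0,-0.03,0],[1,0,0,-0.03,0],[-1,0.02,0,0,0],[-1,0.02,0,0,0]]' >/dev/null
python3 -m jog '[[-1,0.02,0,0,0],[-1,0,0,0,0],[-1,0,0,0,0],[-1,0,0,0,0],[-1,0,0,0,0]]' >/dev/null; python3 where.py 438.6 203.7 -36 -6.5
```

```text
t 8.8 tcp [438.7 203.6  44.4] yaw -6.24 tilt [-0.0003 -0.0003] nest [-214.8  243.8] F [ 0.27  0.22 -0.  ] Fnest [0.24 0.25] w 1.001 grip 0.0 q6 16.8
shift mm [ 0.1 -0.1 80.4] turn 0.005
```

```bash

python3 -m jog '[[-1,0,0,0.025,0.004],[-1,0,0,0.025,0],[-1,0,0,0.015,0],[-1,0,0,0.01,0],[-1,0,0,0.005,0]]' 30
python3 -m jog '[[0,0,0,0,0],[0.3,0,0,0,0],[1,0,0,0,0],[1,0,0,0,0],[1,0,0,0,0]]' 30 >/dev/null
python3 -m jog '[[1,0,0,0,0],[1,0,0,0,0],[1,0,0,0,0],[1,0,0,0,0],[1,0,0,0,0]]' >/dev/null; python3 where.py
```

```text
clock: 9.3
tcp_pos: [438.4, 203.9, -36.3]
tcp_rot: [[0.112, 0.994, -0.001], [0.994, -0.112, -0.0], [-0.0, -0.001, -1.0]]
wrist_force: [0.0, -0.9, -0.4]
width: 0.996
grip_force: 0.0
t 10.3 tcp [440.  204.6 -34.4] yaw -6.41 tilt [0.0022 0.0003] nest [-213.7  244.9] F [-0.41 -0.6   5.95] Fnest [-0.34 -0.65] w 0.554 grip 31.3 q6 17.0
```

The cell is held (width 47 mm), but the tips are touching the table with 6 N. I'll regrip 3 mm higher so that the tips clear the deck at laying.

```bash

python3 -m jog '[[-0.3,0,0,0,0],[-0.3,0,0,-0.003,0],[-0.3,0,0,0,0],[1,0,0,0,0],[1,0,0,0,0]]' >/dev/null
python3 -m jog '[[1,0,0,0,0],[1,0,0,0,0],[1,0,0,0,0],[1,0,0,0,0],[1,0,0,0,0]]' >/dev/null; python3 where.py
python3 -m jog '[[1,0,0,-0.01,0],[1,0,0,-0.02,0],[1,0,0,-0.03,0],[1,0,0,-0.03,0],[1,0,0,-0.02,0]]' >/dev/null
python3 -m jog '[[1,0,0,0,0],[1,0,0,0,0]]' >/dev/null
python3 where.py 550.1 -54.4 -15 -6.5
python3 - <<'E'
from h import *
wrist('w4.png')
E
```

```text
t 11.3 tcp [439.  204.4 -32.1] yaw -6.42 tilt [ 0. -0.] nest [-214.7  244.6] F [-2.   -1.04  4.63] Fnest [-1.87 -1.26] w 0.545 grip 30.5 q6 17.0
t 12.0 tcp [438.6 204.3  77.2] yaw -6.42 tilt [0. 0.] nest [-215.   244.4] F [-0.09  0.21 -1.15] Fnest [-0.12  0.2 ] w 0.546 grip 31.2 q6 17.0
shift mm [-244.6  139.7   92.2] turn 0.001
```

View pics/w4.png

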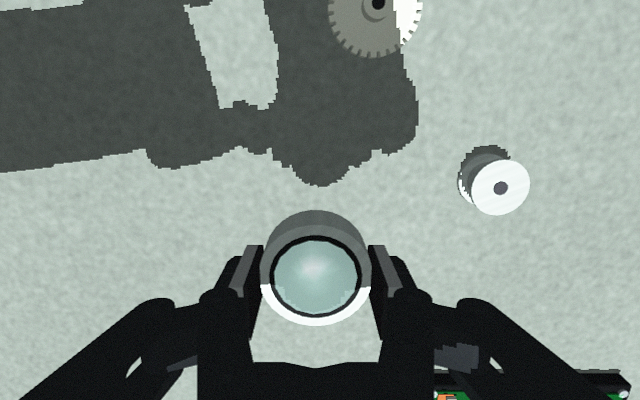

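The cell is held squarely between the pads: ring centre near (316,278), level in the view. Now I carry it to above the entry.

```bash

python3 -m jog '[[1,-0.0306,0.0175,0,0],[1,-0.0306,0.0175,0,0],[1,-0.0306,0.0175,0,0],[1,-0.0306,0.0175,0,0]]' >/dev/null
python3 -m jog '[[1,-0.0306,0.0175,0,0],[1,-0.0306,0.0175,0,0],[1,-0.0306,0.0175,0,0],[1,-0.0306,0.0175,0,0],[1,0,0,0,0]]' >/dev/null
python3 -m jog '[[1,0,0,0,0],[1,0,0,0,0]]' >/dev/null
python3 where.py 550.1 -54.4 -15 -6.5
python3 - <<'E'
from h import *
d=wrist('w5.png')
a=np.radians(-6.5);R=np.array([[np.cos(a),-np.sin(a)],[np.sin(a),np.cos(a)]]);im=d['img'][:,:,::-1].copy()
for n in [(65,70,15),(65,-85,15),(-120,-85,15),(-120,70,15),(29,0,29),(0,-29,29),(-18.6,18.2,29),(-20,-31.5,29),(-42,-31.5,29),(-75,0,15)]:
    P=np.append(R@np.array(n[:2])+[624.6,-62.9],n[2]);p=d['rotation'].T@(P-d['origin']);u=p[:2]/p[2]*d['fx']+[d['cx'],d['cy']]
    cv2.drawMarker(im,tuple(int(round(x)) for x in u),(0,0,255),cv2.MARKER_CROSS,9,1)
cv2.imwrite('pics/w5m.png',im)
E
```

```text
t 13.15 tcp [549.3 -53.4  76.1] yaw -6.38 tilt [-0.0028  0.0013] nest [-75.9   1. ] F [ 0.13  1.46 -1.34] Fnest [-0.04  1.46] w 0.548 grip 31.2 q6 -11.7
shift mm [-1.   1.2 91.1] turn 0.002
```

View pics/w5m.png

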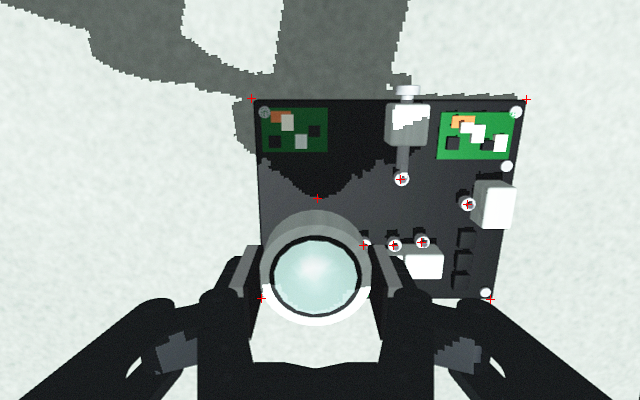

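The predicted roller and corner marks fall on the imaged ones, e.g. nose (402,180), end roller (468,204) and side roller (422,242). That confirms the nest pose to about 1 mm. Now I lower the cell.

```bash

python3 -m jog '[[1,-0.001,0.001,0.02,0],[1,0,0,0.025,0],[1,0,0,0.02,0],[1,0,0,0.012,0],[1,0,0,0.008,0]]' >/dev/null
python3 -m jog '[[1,0,0,0.003,0],[1,0,0,0.002,0],[1,0,0,0,0],[1,0,0,0,0]]' >/dev/null
python3 where.py 550.1 -54.4 -17 -6.5
python3 -m jog '[[1,0,0,0.001,0],[1,0,0,0,0]]' >/dev/null; python3 where.py 550.1 -54.4 -17 -6.5
```

```text
t 14.1 tcp [552.2 -55.9 -11.7] yaw -6.42 tilt [ 0.0013 -0.0005] nest [-72.8  -1.2] F [ 0.65 -0.37 -0.55] Fnest [ 0.68 -0.3 ] w 0.545 grip 31.2 q6 -11.8
shift mm [ 1.2 -2.2  5.3] turn 0.001
t 14.3 tcp [551.7 -55.8 -13.3] yaw -6.42 tilt [ 0.0004 -0.0001] nest [-73.3  -1.2] F [ 0.14 -0.32 -0.91] Fnest [ 0.18 -0.3 ] w 0.545 grip 31.2 q6 -11.8
shift mm [ 1.2 -1.7  3.7] turn 0.001
```

```bash

python3 -m jog '[[1,0.001,-0.003,0.001,0],[1,0,0,0.001,0],[1,0,0,0,0],[1,0,0,0,0]]' >/dev/null; python3 where.py
python3 -m jog '[[1,0,0,0.0007,0],[1,0,0,0,0]]' >/dev/null; python3 where.py
python3 -m jog '[[1,0,0,0.0005,0],[1,0,0,0,0]]' >/dev/null; python3 where.py
```

```text
t 14.7 tcp [548.6 -54.3 -15.6] yaw -6.42 tilt [-0.0001  0.    ] nest [-76.5  -0.1] F [-0.36 -0.09 -0.62] Fnest [-0.35 -0.13] w 0.545 grip 31.2 q6 -11.8
t 14.9 tcp [548.6 -54.3 -16.3] yaw -6.42 tilt [-0.0001  0.    ] nest [-76.5  -0.1] F [-0.08  0.21 -0.4 ] Fnest [-0.11  0.2 ] w 0.547 grip 31.2 q6 -11.8
t 15.1 tcp [548.6 -54.4 -16.8] yaw -6.42 tilt [-0.0001 -0.    ] nest [-76.5  -0.1] F [ 0.92  0.05 -0.44] Fnest [0.9  0.15] w 0.546 grip 31.2 q6 -11.8
```

```bash

python3 -m jog '[[1,0,0,0.0005,0],[1,0,0,0,0]]' >/dev/null; python3 where.py
python3 -m jog '[[1,0,0,0.0005,0],[1,0,0,0,0]]' >/dev/null; python3 where.py
```

```text
t 15.3 tcp [548.7 -54.4 -17.1] yaw -6.41 tilt [ 0.0001 -0.    ] nest [-76.4  -0.1] F [ 0.18  0.34 -0.45] Fnest [0.14 0.36] w 0.545 grip 31.4 q6 -11.8
t 15.5 tcp [548.7 -54.4 -17.1] yaw -6.41 tilt [-0.0002 -0.0001] nest [-76.4  -0.1] F [-2.3   0.6   5.07] Fnest [-2.35  0.34] w 0.544 grip 31.8 q6 -11.8
```

The cell has touched down with about 5 N. Release and rise.

```bash

python3 -m jog '[[-0.2,0,0,0,0],[-0.3,0,0,0,0],[-0.45,0,0,0,0],[-0.45,0,0,0,0],[-0.45,0,0,0,0]]'
python3 -m jog '[[-0.45,0,0,-0.01,0],[-0.45,0,0,-0.02,0],[-0.45,0,0,-0.03,0],[-0.45,0,0,0,0],[-0.45,0,0,0,0]]' >/dev/null
python3 where.py
python3 - <<'E'
from h import *
d=wrist('w6.png');im=d['img']
m=(im.min(2)>215).astype(np.uint8);cv2.imwrite('pics/w6.png',im[:,:,::-1])
P=np.array([548.7,-54.4,33.]);p=d['rotation'].T@(P-d['origin']);print('expect',p[:2]/p[2]*d['fx']+[d['cx'],d['cy']],24*d['fx']/p[2])
E
```

```text
clock: 16.0
tcp_pos: [548.6, -54.4, -17.7]
tcp_rot: [[0.112, 0.994, -0.0], [0.994, -0.112, 0.0], [0.0, -0.0, -1.0]]
wrist_force: [-0.1, 0.2, 0.4]
width: 0.728
grip_force: 0.0
t 16.5 tcp [549.5 -54.6  43.6] yaw -6.42 tilt [ 0.0023 -0.0008] nest [-75.5  -0.3] F [-0.39  0.49 -0.59] Fnest [-0.45  0.44] w 0.727 grip 0.0 q6 -11.8
expect [314.33269675 221.68656794] 40.54570390960021
```

View pics/w6.png

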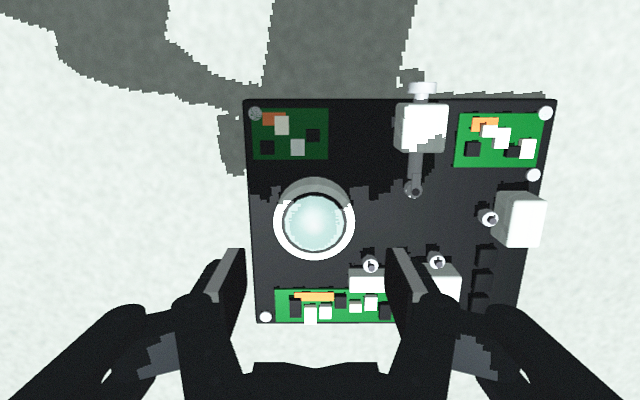

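The cell lies flat at (314,220), as expected, clear of the fingers and short of the plunger nose (414,190). Now I shut the fingers, turn 90° and go behind the cell.

```bash

python3 -m jog '[[1,0,-0.02,0,-0.1428],[1,0,0,0,-0.1428],[1,0,0,0,-0.1428],[1,0,0,0,-0.1428],[1,0,0,0,-0.1428]]' 40 >/dev/null
python3 -m jog '[[1,0,0,0,-0.1428],[1,0,0,0,-0.1428],[1,0,0,0,-0.1428],[1,0,0,0,-0.1428],[1,0,0,0,-0.1428]]' >/dev/null
python3 -m jog '[[1,0,0,0,-0.1428],[1,0,0,0,0],[1,0,0,0,0]]' >/dev/null
python3 - <<'E'
import numpy as np
a=np.radians(-6.5);R=np.array([[np.cos(a),-np.sin(a)],[np.sin(a),np.cos(a)]]);print(R@[-122,-3]+[624.6,-62.9])
E
python3 where.py 503.0 -52.1 -16.2 83.5
```

```text
[503.04462397 -52.06992349]
t 17.85 tcp [528.  -51.9  41.4] yaw 83.39 tilt [-0.0017  0.0006] nest [-97.2   0. ] F [ 0.09 -0.26  0.41] Fnest [ 0.12 -0.25] w 0.0 grip 0.0 q6 -102.1
shift mm [24.7 -3.1 57.7] turn -0.002
```

```bash

python3 -m jog '[[1,0.0247,-0.003,0,0],[1,0,0,0.015,0],[1,0,0,0.02,0],[1,0,0,0.013,0],[1,0,0,0.006,0]]' >/dev/null
python3 -m jog '[[1,0,0,0.0015,0],[1,0,0,0,0],[1,0,0,0,0]]' >/dev/null
python3 where.py 503.0 -52.1 -16.2 83.5
python3 - <<'E'
from h import *
d=wrist('w7.png')
E
```

```text
t 18.65 tcp [504.6 -52.6 -12.5] yaw 83.57 tilt [ 0.0013 -0.0005] nest [-120.4   -3.3] F [-0.48 -0.48  0.46] Fnest [-0.42 -0.53] w -0.0 grip 0.0 q6 -103.2
shift mm [1.7 0.3 3.7] turn 0.001
```

View pics/w7.png

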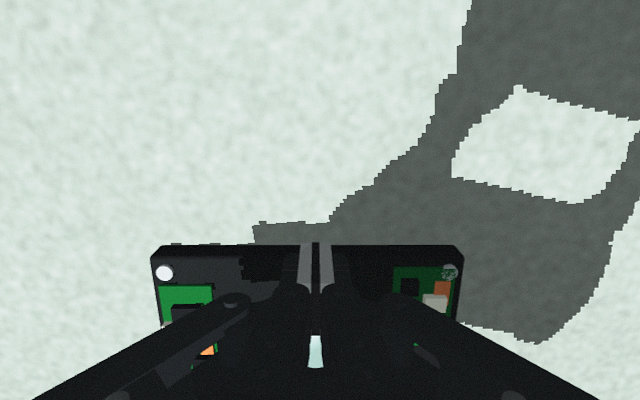

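The view from behind shows only the deck's near edge and the shut tips at about (316,245), centred on the deck with the boards clear on both sides. I lower 3.5 mm and start nudging.

```bash

python3 -m jog '[[1,0,0,0.0035,0],[1,0,0,0,0],[1,0,0,0,0]]' >/dev/null; python3 where.py
python3 -m jog '[[1,-0.003,0,0,0],[1,-0.003,0,0,0],[1,-0.003,0,0,0],[1,-0.003,0,0,0],[1,0,0,0,0]]' >/dev/null; python3 where.py
python3 -m jog '[[1,-0.005,0,0,0],[1,-0.005,0,0,0],[1,-0.005,0,0,0],[1,-0.005,0,0,0],[1,0,0,0,0]]' >/dev/null; python3 where.py
```

```text
t 19.0 tcp [503.8 -52.3 -16.7] yaw 83.58 tilt [-0.0001  0.0001] nest [-121.2   -3.1] F [ 0.46 -0.21 -0.5 ] Fnest [ 0.48 -0.16] w 0.001 grip 0.0 q6 -103.2
t 19.5 tcp [516.3 -53.8 -16.6] yaw 83.59 tilt [ 0.0004 -0.0002] nest [-108.6   -3.2] F [-0.13 -0.16 -0.51] Fnest [-0.11 -0.17] w -0.002 grip 0.0 q6 -102.9
t 20.0 tcp [536.7 -56.2 -16.5] yaw 83.58 tilt [ 0.001  -0.0003] nest [-88.1  -3.3] F [-0.31  0.06  0.51] Fnest [-0.31  0.03] w 0.005 grip 0.0 q6 -102.4
```

```bash

python3 -m jog '[[1,-0.0025,0,0,0],[1,-0.0025,0,0,0],[1,-0.0025,0,0,0],[1,-0.0025,0,0,0],[1,0,0,0,0]]' >/dev/null; python3 where.py
python3 -m jog '[[1,-0.002,0,0,0],[1,-0.002,0,0,0],[1,-0.001,0,0,0],[1,0,0,0,0]]' >/dev/null; python3 where.py
python3 -m jog '[[1,-0.002,0,0,0],[1,-0.002,0,0,0],[1,-0.001,0,0,0],[1,0,0,0,0]]' >/dev/null; python3 where.py
python3 - <<'E'
from h import *
o=grab('side','s3.png');b=cv2.resize(o['img'][150:240,255:370],None,fx=6,fy=6,interpolation=cv2.INTER_CUBIC)
cv2.imwrite('pics/s3c.png',cv2.convertScaleAbs(b,alpha=1.4,beta=15)[:,:,::-1])
E
```

```text
t 20.5 tcp [546.  -57.1 -16.6] yaw 83.59 tilt [ 0.0005 -0.0002] nest [-78.7  -3.2] F [-0.25  0.07 -0.5 ] Fnest [-0.25  0.04] w -0.002 grip 0.0 q6 -102.2
t 20.9 tcp [550.7 -57.6 -16.7] yaw 83.59 tilt [ 0.0001 -0.0001] nest [-74.   -3.1] F [0.35 0.45 0.35] Fnest [0.3  0.49] w -0.004 grip 0.1 q6 -102.1
t 21.3 tcp [555.3 -58.1 -16.8] yaw 83.59 tilt [-0.0008  0.0002] nest [-69.4  -3. ] F [-2.65 -0.44  2.11] Fnest [-2.58 -0.73] w 0.001 grip 1.7 q6 -102.0
```

View pics/s3c.png

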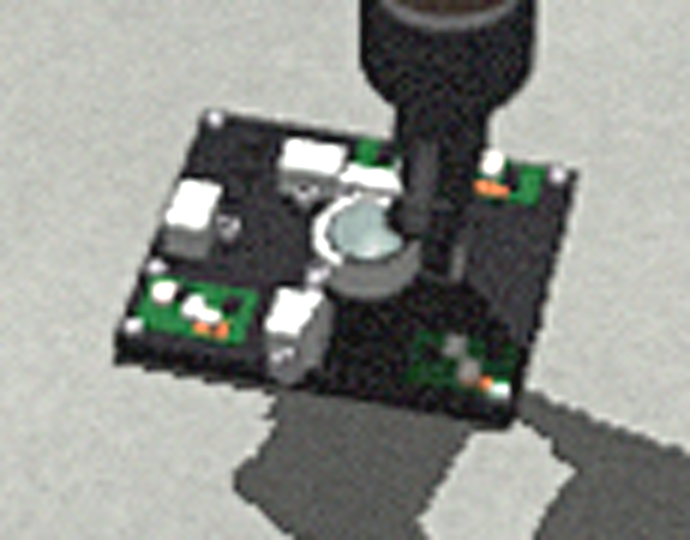

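The side view shows the cell flat, fingers behind it, its front just meeting the plunger nose (crop (318,272)). I've now viewed 12 pictures, two over the allowed 10, so I won't view any more and will use force and numbers only. Continuing slowly.

```bash

for i in 1; do
python3 -m jog '[[1,-0.001,0,0,0],[1,-0.001,0,0,0],[1,-0.001,0,0,0],[1,0,0,0,0]]' >/dev/null; python3 where.py
python3 -m jog '[[1,-0.001,0,0,0],[1,-0.001,0,0,0],[1,-0.001,0,0,0],[1,0,0,0,0]]' >/dev/null; python3 where.py
python3 -m jog '[[1,-0.001,0,0,0],[1,-0.001,0,0,0],[1,-0.001,0,0,0],[1,0,0,0,0]]' >/dev/null; python3 where.py
python3 -m jog '[[1,-0.001,0,0,0],[1,-0.001,0,0,0],[1,-0.001,0,0,0],[1,0,0,0,0]]' >/dev/null; python3 where.py; done
```

```text
t 21.75 tcp [559.  -58.5 -16.7] yaw 83.58 tilt [ 0.0008 -0.0001] nest [-65.7  -3.1] F [-1.12 -0.21 -0.93] Fnest [-1.09 -0.33] w -0.0 grip 0.5 q6 -101.9
t 22.15 tcp [561.  -58.6 -16.8] yaw 83.59 tilt [-0.0013  0.0004] nest [-63.7  -2.9] F [-5.64  0.46  1.61] Fnest [-5.66 -0.18] w 0.003 grip 2.3 q6 -101.8
t 22.55 tcp [564.7 -59.1 -16.8] yaw 83.58 tilt [ 0.0004 -0.    ] nest [-59.9  -3.1] F [-2.97  1.36 -0.54] Fnest [-3.11  1.02] w 0.003 grip 1.3 q6 -101.8
t 22.95 tcp [567.8 -59.6 -16.7] yaw 83.58 tilt [ 0.0005 -0.0001] nest [-56.8  -3.1] F [-1.86  0.57 -1.32] Fnest [-1.91  0.36] w 0.002 grip 1.0 q6 -101.7
```

```bash

python3 -m jog '[[1,-0.001,0,0,0],[1,-0.001,0,0,0],[1,-0.001,0,0,0],[1,0,0,0,0]]' >/dev/null; python3 where.py
python3 -m jog '[[1,-0.001,0,0,0],[1,-0.001,0,0,0],[1,-0.001,0,0,0],[1,0,0,0,0]]' >/dev/null; python3 where.py
python3 -m jog '[[1,-0.001,0,0,0],[1,-0.001,0,0,0],[1,-0.001,0,0,0],[1,0,0,0,0]]' >/dev/null; python3 where.py
python3 -m jog '[[1,-0.001,0,0,0],[1,-0.001,0,0,0],[1,-0.001,0,0,0],[1,0,0,0,0]]' >/dev/null; python3 where.py
python3 -m jog '[[1,-0.001,0,0,0],[1,-0.001,0,0,0],[1,-0.001,0,0,0],[1,0,0,0,0]]' >/dev/null; python3 where.py
```

```text
t 23.35 tcp [570.9 -60.  -16.6] yaw 83.58 tilt [ 0.0007 -0.0002] nest [-53.7  -3.2] F [-0.9   0.67 -0.5 ] Fnest [-0.97  0.57] w -0.002 grip 0.6 q6 -101.6
t 23.75 tcp [574.4 -60.4 -16.2] yaw 83.58 tilt [ 0.0018 -0.0005] nest [-50.2  -3.2] F [ 0.37 -0.33  0.68] Fnest [ 0.41 -0.28] w 0.002 grip 0.0 q6 -101.6
t 24.15 tcp [576.7 -60.6 -16.6] yaw 83.58 tilt [ 0.0004 -0.0001] nest [-47.9  -3.1] F [ 0.34 -0.02  0.56] Fnest [0.34 0.02] w -0.0 grip 0.0 q6 -101.5
t 24.55 tcp [578.7 -60.6 -16.9] yaw 83.59 tilt [-0.0016  0.0005] nest [-45.8  -2.9] F [-4.06  0.5   3.61] Fnest [-4.09  0.04] w -0.003 grip 1.9 q6 -101.4
t 24.95 tcp [582.8 -61.3 -16.7] yaw 83.58 tilt [ 0.0008 -0.0002] nest [-41.7  -3.1] F [ 0.21  0.09 -0.89] Fnest [0.2  0.11] w 0.001 grip 0.3 q6 -101.4
```

```bash

python3 -m jog '[[1,-0.001,0,0,0],[1,-0.001,0,0,0],[1,0,0,0,0]]' >/dev/null; python3 where.py
python3 -m jog '[[1,-0.001,0,0,0],[1,-0.0005,0,0,0],[1,0,0,0,0]]' >/dev/null; python3 where.py
python3 -m jog '[[1,-0.001,0,0,0],[1,0,0,0,0]]' >/dev/null; python3 where.py
python3 -m jog '[[1,-0.001,0,0,0],[1,0,0,0,0]]' >/dev/null; python3 where.py
```

```text
t 25.25 tcp [585.  -61.6 -16.4] yaw 83.58 tilt [ 0.0012 -0.0004] nest [-39.4  -3.2] F [-0.16 -0.82  0.31] Fnest [-0.06 -0.83] w 0.003 grip 0.0 q6 -101.4
t 25.55 tcp [586.1 -61.6 -16.6] yaw 83.59 tilt [ 0.0003 -0.0001] nest [-38.4  -3.1] F [0.01 0.63 0.16] Fnest [-0.06  0.63] w 0.001 grip 0.0 q6 -101.3
t 25.75 tcp [587.  -61.7 -16.6] yaw 83.58 tilt [ 0.0002 -0.0001] nest [-37.5  -3.1] F [0.05 0.15 0.53] Fnest [0.03 0.15] w -0.002 grip 0.0 q6 -101.3
t 25.95 tcp [588.  -61.8 -16.7] yaw 83.58 tilt [ 0.0001 -0.    ] nest [-36.5  -3. ] F [-0.   -0.32  0.38] Fnest [ 0.03 -0.31] w 0.001 grip 0.0 q6 -101.3
```

```bash

python3 -m jog '[[1,-0.0007,0,0,0],[1,0,0,0,0]]' >/dev/null; python3 where.py
python3 -m jog '[[1,-0.0007,0,0,0],[1,0,0,0,0]]' >/dev/null; python3 where.py
python3 -m jog '[[1,-0.0007,0,0,0],[1,0,0,0,0]]' >/dev/null; python3 where.py
```

```text
t 26.15 tcp [588.6 -61.9 -16.7] yaw 83.58 tilt [ 0.0001 -0.    ] nest [-35.9  -3. ] F [ 0.95 -0.32  0.56] Fnest [ 0.98 -0.21] w 0.002 grip 0.0 q6 -101.3
t 26.35 tcp [589.3 -62.  -16.7] yaw 83.58 tilt [ 0.0001 -0.    ] nest [-35.2  -3.1] F [0.22 0.04 0.85] Fnest [0.22 0.06] w -0.003 grip 0.0 q6 -101.3
t 26.55 tcp [590.  -62.  -16.7] yaw 83.58 tilt [ 0. -0.] nest [-34.5  -3. ] F [ 0.24  0.62 -0.  ] Fnest [0.17 0.65] w -0.002 grip 0.0 q6 -101.2
```

```bash

python3 -m jog '[[1,-0.0005,0,0,0],[1,0,0,0,0]]' >/dev/null; python3 where.py
python3 -m jog '[[1,-0.0005,0,0,0],[1,0,0,0,0]]' >/dev/null; python3 where.py
python3 -m jog '[[1,-0.0005,0,0,0],[1,0,0,0,0]]' >/dev/null; python3 where.py
python3 -m jog '[[1,-0.0005,0,0,0],[1,0,0,0,0]]' >/dev/null; python3 where.py
```

```text
t 26.75 tcp [590.5 -62.1 -16.7] yaw 83.59 tilt [ 0.0001 -0.    ] nest [-34.  -3.] F [ 0.86 -0.36 -0.58] Fnest [ 0.9  -0.26] w 0.0 grip 0.0 q6 -101.2
t 26.95 tcp [591.  -62.2 -16.7] yaw 83.58 tilt [ 0.0001 -0.    ] nest [-33.5  -3.1] F [ 0.33  0.51 -0.08] Fnest [0.27 0.55] w -0.001 grip 0.0 q6 -101.2
t 27.15 tcp [591.4 -62.2 -16.7] yaw 83.58 tilt [-0.0002  0.    ] nest [-33.1  -3. ] F [-0.64 -0.01 -0.37] Fnest [-0.64 -0.08] w 0.003 grip 0.1 q6 -101.2
t 27.35 tcp [591.4 -62.1 -16.8] yaw 83.59 tilt [-0.0012  0.0002] nest [-33.1  -3. ] F [-3.89 -0.18  2.01] Fnest [-3.84 -0.62] w -0.006 grip 1.3 q6 -101.2
```

Firm contact has begun at axis x -33.1, building about 7 N per mm. I'll step up to about 10–11 N at the wrist; the plunger adds about 2 N.

```bash

python3 -m jog '[[1,-0.0004,0,0,0],[1,0,0,0,0]]' >/dev/null; python3 where.py
python3 -m jog '[[1,-0.0004,0,0,0],[1,0,0,0,0]]' >/dev/null; python3 where.py
```

```text
t 27.55 tcp [591.5 -62.1 -16.8] yaw 83.59 tilt [-0.0018  0.0003] nest [-32.9  -3. ] F [-6.19  0.23  3.81] Fnest [-6.18 -0.47] w -0.003 grip 2.7 q6 -101.2
t 27.75 tcp [591.5 -62.1 -16.8] yaw 83.6 tilt [-0.0027  0.0005] nest [-32.9  -3. ] F [-6.42  0.53  5.02] Fnest [-6.44 -0.2 ] w 0.002 grip 3.3 q6 -101.2
```

```bash

python3 -m jog '[[1,-0.0004,0,0,0],[1,0,0,0,0]]' >/dev/null; python3 where.py
python3 -m jog '[[1,-0.0003,0,0,0],[1,0,0,0,0]]' >/dev/null; python3 where.py
```

```text
t 27.95 tcp [591.6 -62.1 -16.9] yaw 83.6 tilt [-0.0034  0.0006] nest [-32.8  -2.9] F [-8.1   0.69  5.55] Fnest [-8.13 -0.23] w -0.001 grip 3.8 q6 -101.2
t 28.15 tcp [591.6 -62.1 -16.9] yaw 83.6 tilt [-0.0042  0.0007] nest [-32.9  -2.9] F [-8.07  0.14  7.31] Fnest [-8.04 -0.78] w -0.0 grip 4.4 q6 -101.2
```

```bash

python3 -m jog '[[1,-0.0004,0,0,0],[1,0,0,0,0],[1,0,0,0,0]]' >/dev/null; python3 where.py
python3 -m jog '[[1,-0.0004,0,0,0],[1,0,0,0,0],[1,0,0,0,0]]' >/dev/null; python3 where.py
```

```text
t 28.45 tcp [591.6 -62.  -17. ] yaw 83.61 tilt [-0.0049  0.0009] nest [-32.8  -2.8] F [-9.28  1.66  7.43] Fnest [-9.41  0.59] w -0.001 grip 4.8 q6 -101.2
t 28.75 tcp [591.6 -62.  -17. ] yaw 83.61 tilt [-0.0059  0.001 ] nest [-32.9  -2.8] F [-10.2    0.05   8.46] Fnest [-10.14  -1.1 ] w 0.002 grip 5.6 q6 -101.2
```

```bash

python3 -m jog '[[1,-0.0005,0,0,0],[1,0,0,0,0],[1,0,0,0,0]]' >/dev/null; python3 where.py
python3 -m jog '[[1,-0.0003,0,0,0],[1,0,0,0,0],[1,0,0,0,0]]' >/dev/null; python3 where.py
python3 -m jog '[[1,0.001,0,0,0],[1,0.001,0,0,0],[1,0.001,0,0,0],[1,0.001,0,0,0],[1,0,0,0,0]]' >/dev/null; python3 where.py
python3 -m jog '[[1,0.002,0,0,0],[1,0.003,0,0,0],[1,0.005,0,0,0],[1,0,0,0,0]]' >/dev/null; python3 where.py
```

```text
t 29.05 tcp [591.7 -62.  -17. ] yaw 83.62 tilt [-0.007   0.0012] nest [-32.8  -2.8] F [-12.42   1.25  10.74] Fnest [-12.48  -0.16] w -0.0 grip 6.4 q6 -101.2
t 29.35 tcp [591.7 -61.9 -17.3] yaw 83.62 tilt [-0.0075  0.0014] nest [-32.8  -2.7] F [-13.06   1.29   8.23] Fnest [-13.12  -0.2 ] w 0.001 grip 6.4 q6 -101.1
t 29.85 tcp [591.5 -62.2 -16.6] yaw 83.58 tilt [ 0.0012 -0.0002] nest [-33.   -3.1] F [-0.24  0.27 -0.98] Fnest [-0.27  0.24] w -0.0 grip 0.3 q6 -101.2
t 30.25 tcp [580.4 -60.9 -16.8] yaw 83.58 tilt [-0.0005  0.0002] nest [-44.2  -3. ] F [-0.06 -0.    0.26] Fnest [-0.06 -0.01] w 0.0 grip 0.0 q6 -101.4
```

The firm push reached 12–13 N at the wrist and is released. I back off, rise and check the seat numerically.

```bash

python3 -m jog '[[1,0,0,-0.01,0],[1,0,0,-0.03,0],[1,0,0,-0.03,0],[1,0.04,0,-0.02,0],[1,0.04,0,-0.02,0]]' >/dev/null
python3 -m jog '[[1,0.045,0,0,0],[1,0.045,0,0,0],[1,0.045,0,0,0],[1,0.045,0,0,0],[1,0,0,0,0]]' >/dev/null
python3 -m jog '[[1,0,0,0,0],[1,0,0,0,0]]' >/dev/null
python3 where.py
python3 - <<'E'
from h import *
N=np.array([624.6,-62.9]);a=np.radians(-6.5);R=np.array([[np.cos(a),-np.sin(a)],[np.sin(a),np.cos(a)]])
for n in('top','side'):
    d=grab(n,n+'9.png');rot=np.array(d['rotation'])
    P=rot.T@(np.array([*N,33.])-d['origin']);u=P[:2]/P[2]*d['fx']+[d['cx'],d['cy']];r0=24*d['fx']/P[2]
    x0,y0=int(u[0])-16,int(u[1])-16;k=8
    g=cv2.resize(cv2.cvtColor(d['img'][y0:y0+33,x0:x0+33],cv2.COLOR_RGB2GRAY),None,fx=k,fy=k,interpolation=cv2.INTER_CUBIC)
    c=cv2.HoughCircles(g,cv2.HOUGH_GRADIENT,1,300,param1=80,param2=10,minRadius=int(r0*k*.6),maxRadius=int(r0*k*1.15))
    if c is not None:
        for x,y,r in c[0][:2]:
            q=cast(d,x0+(x-3.5)/k,y0+(y-3.5)/k,33);print(n,'nest xy',(R.T@(q[:2]-N)).round(1),'r',round(r/k/r0*24,1))
E
```

```text
t 31.45 tcp [324.1 -32.6  94.5] yaw 83.58 tilt [ 0.0023 -0.0011] nest [-302.    -3.9] F [-0.15  0.06 -0.07] Fnest [-0.16  0.04] w -0.002 grip 0.0 q6 -110.9
top nest xy [ 1.  -1.4] r 23.9
side nest xy [-0.   8.1] r 25.0
```

```bash
python3 - <<'E'
from h import *
N=np.array([624.6,-62.9]);a=np.radians(-6.5);R=np.array([[np.cos(a),-np.sin(a)],[np.sin(a),np.cos(a)]])
for f,c,z in(('top0',(438.6,203.8),19),('side0',(438.6,203.8),19),('top9',N,34),('side9',N,34)):
    d=np.load(f'pics/{f}.npy',allow_pickle=True).item();rot=np.array(d['rotation'])
    P=rot.T@(np.array([*c,z])-d['origin']);u=P[:2]/P[2]*d['fx']+[d['cx'],d['cy']];r=24*d['fx']/P[2]
    im=d['img'].astype(int);m=((im[:,:,1]-im[:,:,0]>12)&(im[:,:,2]-im[:,:,0]>4)).astype(np.uint8)
    k=np.zeros_like(m);cv2.circle(k,tuple(u.round().astype(int)),int(r*1.2),1,-1);m*=k
    ys,xs=np.nonzero(m);q=cast(d,xs.mean(),ys.mean(),z)[:2]-c;print(f,len(xs),'off',(q if '0' in f else R.T@q).round(1))
E
```

```text
top0 0 off [nan nan]
side0 42 off [ 0.1 -0.9]
top9 1 off [12.4 -5.3]
side9 44 off [ 3.1 -0.3]<stdin>:8: RuntimeWarning: Mean of empty slice.
  ret = ret.dtype.type(ret / rcount)
```

The top view puts the cell within about 1.7 mm of nest centre, near the camera's accuracy. I'll get one closer numeric check with the wrist camera.

```bash

python3 -m jog '[[1,-0.045,0,0,0],[1,-0.045,0,0,0],[1,-0.045,0,0,0],[1,-0.045,0,0,0],[1,-0.04,0,0,0]]' >/dev/null
python3 -m jog '[[1,0,0,0,0.1428],[1,0,0,0,0.1428],[1,0,0,0,0.1428],[1,0,0,0,0.1428],[1,0,0,0,0.1428]]' >/dev/null
python3 -m jog '[[1,0,0,0,0.1428],[1,0,0,0,0.1428],[1,0,0,0,0.1428],[1,0,0,0,0.1428],[1,0,0,0,0.1428]]' >/dev/null
python3 -m jog '[[1,0,0,0,0.1428],[1,0,0,0,0],[1,0,0,0,0],[1,0,0,0,0]]' >/dev/null
python3 where.py
python3 - <<'E'
from h import *
N=np.array([624.6,-62.9]);a=np.radians(-6.5);R=np.array([[np.cos(a),-np.sin(a)],[np.sin(a),np.cos(a)]])
d=wrist('w9.png');g=cv2.cvtColor(d['img'],cv2.COLOR_RGB2GRAY);k=6
def look(n,z,rad,lo=.85,hi=1.15):
    P=d['rotation'].T@(np.append(R@np.array(n)+N,z)-d['origin']);u=P[:2]/P[2]*d['fx']+[d['cx'],d['cy']];r0=rad*d['fx']/P[2]
    w=int(r0*1.5);x0,y0=int(u[0])-w,int(u[1])-w
    c=cv2.HoughCircles(cv2.resize(g[y0:y0+2*w,x0:x0+2*w],None,fx=k,fy=k,interpolation=cv2.INTER_CUBIC),cv2.HOUGH_GRADIENT,1,300,param1=100,param2=12,minRadius=int(r0*k*lo),maxRadius=int(r0*k*hi))
    if c is None: return print(n,'none',u)
    x,y,r=c[0,0];q=cast(d,x0+(x-2.5)/k,y0+(y-2.5)/k,z);print(n,'px',u.round(),'measured nest',(R.T@(q[:2]-N)).round(1),'r',round(r/k/r0*rad,1))
look((0,0),33,24);look((29,0),29,5,.6,1.3);look((0,-29),29,5,.6,1.3);look((-18.6,22.2),29,5,.6,1.3);look((-20,-31.5),29,5,.6,1.3)
E
```

```text
t 33.45 tcp [541.5 -56.5  92.8] yaw -6.27 tilt [-0.0008  0.0003] nest [-83.3  -3.1] F [-0.25  0.5  -0.03] Fnest [-0.3   0.47] w -0.003 grip 0.0 q6 -12.4
(0, 0) px [430. 193.] measured nest [-1.2  4.2] r 27.4
(29, 0) px [468. 192.] measured nest [31.3 -0.6] r 3.1
(0, -29) px [425. 228.] measured nest [  0.5 -28.3] r 4.8
(-18.6, 22.2) px [406. 162.] measured nest [-18.4  20.4] r 4.3
(-20, -31.5) px [398. 231.] measured nest [-19.2 -31.3] r 4.7
```

```bash
python3 - <<'E'
from h import *
N=np.array([624.6,-62.9]);a=np.radians(-6.5);R=np.array([[np.cos(a),-np.sin(a)],[np.sin(a),np.cos(a)]])
d=np.load('pics/w9.npy',allow_pickle=True).item();im=d['img'];hsv=cv2.cvtColor(im,cv2.COLOR_RGB2HSV)
x0,y0=390,153;c=hsv[y0:y0+80,x0:x0+80]
for name,m,z in(('glass',((c[:,:,0]>70)&(c[:,:,0]<110)&(c[:,:,1]>18)&(c[:,:,2]>70)),34),('white',((c[:,:,2]>200)&(c[:,:,1]<18)),33)):
    m=m.astype(np.uint8);n,l,s,ce=cv2.connectedComponentsWithStats(m);k=min((i for i in range(1,n) if s[i,4]>80),key=lambda i:np.hypot(*(ce[i]-40)),default=None)
    if k is None: print(name,'none',s[1:6].tolist());continue
    cn=max(cv2.findContours((l==k).astype(np.uint8),0,1)[0],key=cv2.contourArea);e=cv2.fitEllipse(cv2.convexHull(cn))
    q=cast(d,e[0][0]+x0,e[0][1]+y0,z);print(name,s[k,4],'axes',np.round(e[1],1),'nest',(R.T@(q[:2]-N)).round(1))
E
```

```text
glass 1811 axes [48.8 52.8] nest [ 1.1 -1.1]
white 1164 axes [63.5 72.2] nest [ 2.1 -1.7]
```

The seat is confirmed within measurement error: the cell is up against both rollers with the plunger nose pushed back. Handing in.

```bash
python3 -c "
from rig import robot
print(robot.close_job())"
```

```text
the job is handed in; nothing more can be done
None
```

The lens cell was laid flat in front of the nest, nudged past the plunger, bedded with about 12–13 N at the wrist and handed in at about 33 s; the cameras put it within about 2 mm of nest centre, close to their own error, the judge's verdict was not shown, and I viewed 12 pictures against the limit of 10.

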